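# Stand the toppled liquid receiver back up in its rack

## Robot

A 7-joint arm with a two-finger parallel gripper is mounted at the origin on the work surface. World frame = base frame: x ahead of the robot, y to its left, z up, the work surface at z = 0. Lengths are in m, angles in rad, forces in N, time in s.
With the tool pointing down it reaches from about 0.35 to 0.9 m from the base axis. Payload 7.2 kg.
Tool frame: the origin (TCP) lies at the very end of the fingers, on their centre line; the grasp point (between the pads) lies env.grip_depth behind it (env.grip_depth is the distance from the TCP to the grasp point, in m); z points along the fingers, y is the line along which they close (so a half turn about z gives the same grasp; the last joint's range is limited). The gripper opens to 88 mm and grips with 3 to 60 N. Pads are 20 mm wide; open, the fingers measure 115 mm over their backs; the gripper's body (75 mm by 178 mm) begins 61 mm behind the grasp point.
Start: joints at [-1.308, 0.411, -0.013, 1.596, 0.006, 1.134, -0.082], TCP at [0.203, 0.591, 0.223] pointing down, gripper open.
Joint ranges: [-2.95, 2.95], [-0.29, 1.99], [-1.47, 1.44], [0.14, 2.54], [-1.03, 4.17], [0.13, 1.85], [-2.86, 2.86]. Speed limits (rad/s): [2.39, 2.39, 3.01, 3.01, 3.14, 3.14, 3.14].

## Interface

Orientations are given as a rotation vector (axis times angle).
In Python, from cell import env gives the robot as it stands.
- The arm moves only by the tool move_arm, never from a script. Its argument "moves" is a list of rows, each a list of 5 numbers: the shift along the tool's x, y, z in mm, then the turn about the tool's z in degrees, then the closure, from 0 (fully open) to 1 (shut). A call has 1 to 12 rows; each row shifts and turns the commanded pose from where the row before left it, along the tool's axes as they then stand; what a row does not reach is not made up. A row lasts 1/10 s, in which the tool goes at most 50 mm and 8.59 degrees, less where a joint would pass 70% of its speed; a pose out of reach is approached as far as the arm can. A call with a gripper value outside its range is refused whole. The fingers move at their own pace and stop on an object; "grip_force" is the grip in N (left out, the last holds). Time passes only in rows, so rows that do not move let the fingers close. It gives the time, the measured TCP pose, the force, the opening and the grip force at its end, in the units of the state.
- env.observe(): the state, without advancing time (a new reading comes with each control period).
- env.grab_frame(name): name is "side" or "top"; returns the picture (480x640x3 uint8, red, green, blue); there is no depth.
- env.camera_info(name): a dict with "vfov" (degrees; the focal length in pixels is half the picture's height over the tangent of half this angle, whatever the lens; pixels are square), "cx", "cy" (the principal point, pixels), "dist" ([k1, k2, p1, p2, k3] as OpenCV has them; the pictures are not rectified), "origin" and "attitude" of the camera in the world. Camera axes: x right, y up, looking along -z (the intrinsics and any distortion apply to the point x, -y, -z); pixel columns grow to the right and rows downward; lengths in m; the calibration is good to about 2 mm. A picture is of the moment at which its call begins. camera_info takes no time and is no camera call.
- env.hand_in(): hands the job in; it is judged then, once.
The state is a dict: "clock": time; "joint_pos": joint angles; "joint_velocities": joint speeds; "joint_torque": joint torques, N m; "eef_pos": TCP position; "tool_rot": TCP orientation; "force": force on the tool from outside, world axes, zero at the start; "moment": the same for the moment, N m; "width": finger opening in m; "finger_force": force on a finger pad.
Only numpy, scipy, OpenCV 4.12 (cv2) and the standard library are available. Lean on these libraries where they do the work, as an engineer would, in place of code of your own. Each camera call takes 0.05 s, during which the arm holds its last target. There are 200 camera calls.

## Task

One of the steel liquid receivers in the aluminium rack has toppled forward and lies slanting out over the front bar. Push its top end up and back towards the rack's wall plate until it stands upright on its foot between the plate and the bar. Leave the two receivers that are standing in the rack upright and where they are.

Things in the scene. Friction and masses are not known exactly. Their poses are not given: they have to be found in the camera images.
- rack: Fixed aluminium rack, 400 long. Origin on the table below its wall plate's inner face, mid-length; x: level, plate to front bar (away from robot, yaw within 0.35 rad); y: along plate. Plate 112 mm high, 8 thick, inner face x=0, braces to x=-38. Base: 4 mm grey rubber mat, grips feet. Rubber-sleeved front bar 14 dia along y, axis x=108, z=38, end brackets to z=42; gap to plate 101 mm.
- receiver: Toppled dark steel cylinder, 50 dia, 120 mm long; copper stub 12 dia x 20 on top; 0.3-0.55 kg. Origin on axis 30 mm above the foot, z from foot to top. Foot's lower edge starts on the mat 60 mm from plate, side on the bar, top out over it, rising 42 deg; top rim's lowest point 84 mm above table, 149 mm from plate. A level push jams it: rise with the top. Beyond 70 deg it falls upright.
- twin: Receiver exactly like the toppled one, but standing upright in the rack, loose. Origin on its axis 30 mm above the foot, z from foot to top. At least 95 mm (axis to axis along the plate) from its neighbour.
- short: Shorter, wider receiver (60 mm dia, 80 mm tall plus 20 mm copper stub), standing upright in the rack, loose. Origin on its axis 30 mm above the foot, z from foot to top. At least 95 mm (axis to axis along the plate) from its neighbour.
Not all that is in view belongs to the job. What is shaped like the receiver but white is not meant.

How it is judged:
At the end, for the whole second after the job is handed in: The toppled receiver stands upright (stub up, within 10 degrees) and at rest on its foot on the rack's base sheet, between the wall plate and the front bar; the other two receivers stand upright (within 10 degrees) within 25 mm of where they were (angle between each of receiver, twin, short's own z axis and vertical below 0.17 rad and x of receiver in the frame of rack between 0.015 and 0.088 m and y of receiver in the frame of rack between -0.19 and 0.19 m and z of receiver in the frame of rack between 0.025 and 0.045 m and linear speed of receiver below 0.02 m/s and distance of each of twin, short from where it was at the start of the episode below 0.025 m); the robot touches nothing.
It fails at once if a standing receiver is knocked over or tipped by more than 20 degrees (angle between any of twin, short's own z axis and vertical above 0.35 rad).
It also fails if it takes over 32 s, if anything falls off the work surface, if the arm or the gripper's body presses on something with over 40 N, if the wrist force passes 120 N, or if a joint passes its speed limit or range.

## Working session

There is one attempt and no reset: what is moved stays moved. The work goes in short steps, Python scripts to look and compute and a tool call to move; the robot and the scene stay as the last step left them, time stands still between calls to the robot, and variables do not carry over. Pictures are saved under pics/ and viewed, at most 10 in all, crops included, and the job is handed in when it is done.

Besides the shell and the picture viewer there is one more tool, called after "Request:" by a JSON object that holds its "api" and its "payload". move_arm: Moves the arm, as the interface text tells. Its arguments: {"type":"object","properties":{"moves":{"type":"array"},"grip_force":{"type":"number"}},"required":["moves"]}

```bash
mkdir -p pics
python3 - <<'E'
from cell import env
import cv2
for n in ("side","top"):
    cv2.imwrite(f"pics/{n}0.png",env.grab_frame(n)[:,:,::-1]); print(n,env.camera_info(n))
print(env.observe(),env.grip_depth)
E
```

```text
side {'vfov': 56.825183119569274, 'cx': 326.26905570507455, 'cy': 238.35180002372198, 'dist': array([-0.09425183,  0.        ,  0.        ,  0.        ,  0.        ]), 'origin': array([0.16103813, 0.4046421 , 0.56850768]), 'attitude': array([ 0.2618712 , -0.92480128, -2.39164871])}
top {'vfov': 43.13416404417576, 'cx': 309.734350532029, 'cy': 241.72640039075745, 'dist': array([0.04638954, 0.        , 0.        , 0.        , 0.        ]), 'origin': array([0.26817639, 0.03703627, 1.14456713]), 'attitude': array([ 0.09513709, -0.09716164, -1.55717603])}
{'clock': 0.1, 'joint_pos': array([-1.30821216,  0.41183446, -0.01270605,  1.59695168,  0.00559868,
        1.13430766, -0.08223258]), 'joint_velocities': array([-0.00014477, -0.00028765,  0.00151845, -0.00392657, -0.00156203,
       -0.00049345,  0.00058602]), 'joint_torque': array([ 2.09204096e-03, -5.89093459e+01,  6.43702503e-01, -2.91710812e+01,
       -5.38159464e-02,  1.45522499e-02,  3.52369943e-05]), 'eef_pos': array([0.20288146, 0.59067091, 0.22188769]), 'tool_rot': array([-5.17228529e-01, -3.09858200e+00,  2.29185937e-03]), 'force': array([0.43515496, 1.04933357, 0.16519761]), 'moment': array([ 0.04557368, -0.01389699,  0.01034869]), 'finger_force': 0.0, 'width': 0.08774045864135782} 0.0187
```

View pics/side0.png

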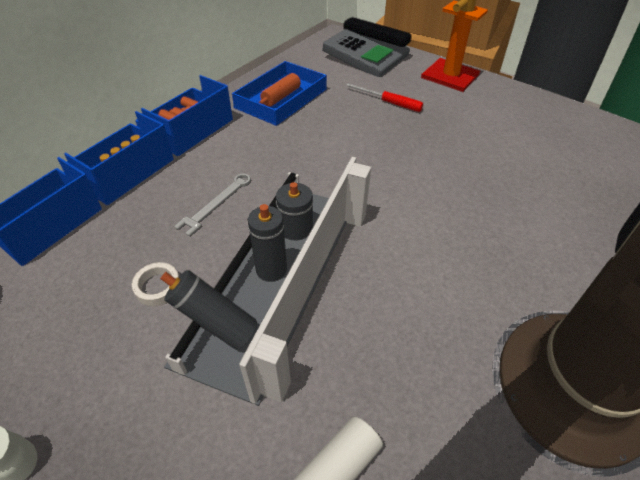

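View pics/top0.png

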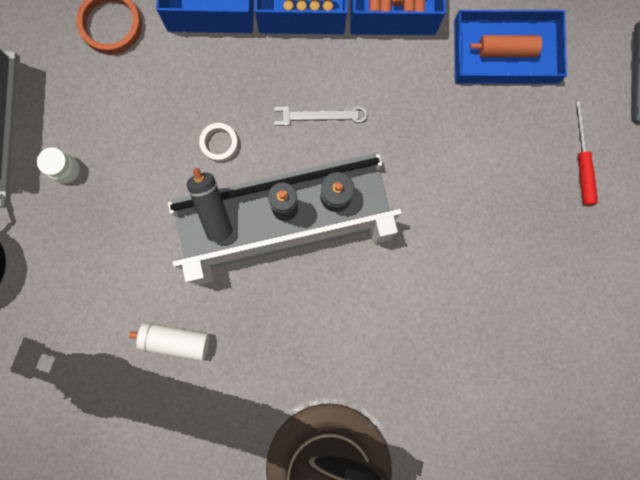

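The side view shows the toppled receiver at the rack's near end, with its stub at (172,281). In the top view it is at the left, stub tip (197,172). The twin is at (282,196) and the short receiver at (338,188). I'll enlarge the top view for measuring.

```bash
cat > h.py <<'E'
from cell import env
import numpy as np,cv2
from scipy.spatial.transform import Rotation as R
def cam(n):
    c=env.camera_info(n);f=240/np.tan(np.radians(c['vfov']/2))
    return np.array([[f,0,c['cx']],[0,f,c['cy']],[0,0,1]]),c['dist'],np.array(c['origin']),R.from_rotvec(c['attitude']).as_matrix()
def ray(n,uv):
    K,d,o,A=cam(n);p=cv2.undistortPoints(np.array([[uv]],float),K,d)[0,0]
    v=A@np.array([p[0],-p[1],-1]);return o,v/np.linalg.norm(v)
def onz(n,uv,z):
    o,v=ray(n,uv);return o+v*(z-o[2])/v[2]
def tri(a,b):
    (o1,v1),(o2,v2)=ray('top',a),ray('side',b)
    s=np.linalg.lstsq(np.c_[v1,-v2],o2-o1,rcond=None)[0]
    p,q=o1+s[0]*v1,o2+s[1]*v2;return (p+q)/2,np.linalg.norm(p-q)
def proj(n,P):
    K,d,o,A=cam(n);q=(np.atleast_2d(P)-o)@A*[1,-1,-1]
    return cv2.projectPoints(q,np.zeros(3),np.zeros(3),K,d)[0][:,0]
E
python3 - <<'E'
import cv2
t=cv2.imread('pics/top0.png')[145:290,160:410];cv2.imwrite('pics/topc.png',cv2.resize(t,None,fx=3.2,fy=3.2,interpolation=2))
t=cv2.imread('pics/side0.png')[150:410,120:400];cv2.imwrite('pics/sidec.png',cv2.resize(t,None,fx=2.2,fy=2.2,interpolation=2))
E
```

```text
(no output)
```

View pics/topc.png

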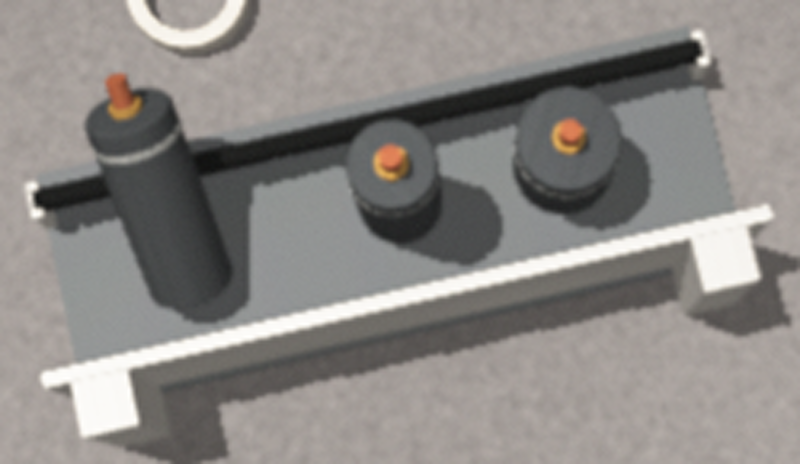

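View pics/sidec.png

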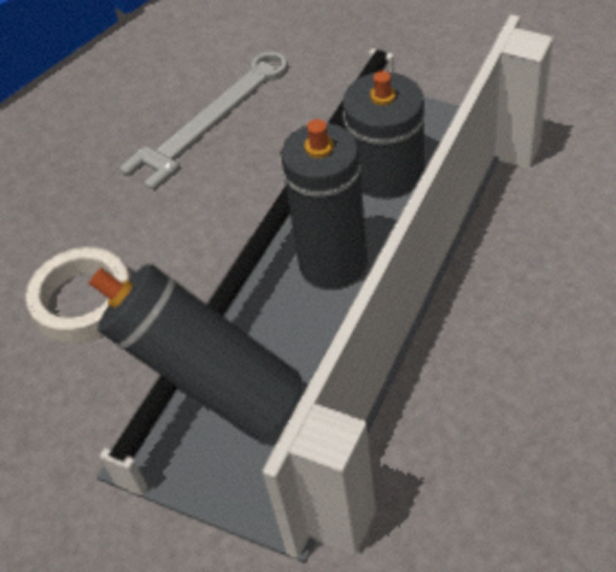

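Enlarged top view: the plate's inner top edge runs from (41,376) to (767,208), and the receiver's stub tip is at (116,78). In the enlarged side view that tip is at (97,276). I'll fit the rack and receiver poses and check them by reprojection.

Run:
```python
from h import *
T=lambda u,v:(u/3.2+160,v/3.2+145); S=lambda u,v:(u/2.2+120,v/2.2+150)
a=onz('top',T(41,375),.112);b=onz('top',T(767,207),.112)
print(a,b,np.linalg.norm(a-b))
m=(a+b)/2; ey=(a-b)[:2];ey/=np.linalg.norm(ey);ex=np.array([ey[1],-ey[0]])
yaw=np.arctan2(ex[1],ex[0]);print('yaw',yaw,'org',m[:2])
rk=lambda p:np.r_[(p[:2]-m[:2])@ex,(p[:2]-m[:2])@ey,p[2]]
for n,(p,q) in dict(stub=((116,78),(97,276)),twin=((393,153),(318,126)),short=((572,128),(382,78)),brL=((35,199),(122,458)),brR=((703,47),(380,55))).items():
    P,e=tri(T(*p),S(*q));print(n,rk(P)*1e3,e*1e3)
print(rk(onz('top',T(116,78),.1163))*1e3)
s=env.observe();M=R.from_rotvec(s['tool_rot']).as_matrix();print(M)
im=cv2.imread('pics/top0.png')
```

```text
[0.35765851 0.26898837 0.112     ] [ 0.45286385 -0.11793511  0.112     ] 0.3984643511772367
yaw 0.24126445585182615 org [0.40526118 0.07552663]
stub [149.36778247 127.42935727 112.4344917 ] 1.0173522114974736
twin [ 69.13874836  -9.51336282 139.32927607] 0.31790656820549146
short [  69.19029943 -108.3600953    98.6391299 ] 0.7981899179754949
brL [110.17307267 196.45664555  37.46536257] 1.389579796969443
brR [ 112.17365523 -200.12331292   35.47955973] 2.500240142566136
[147.81479763 126.67200851 116.3       ]
[[-9.45783278e-01  3.24798169e-01 -3.75774391e-04]
 [ 3.24798369e-01  9.45782223e-01 -1.41656895e-03]
 [-1.04698262e-04 -1.46181813e-03 -9.99998926e-01]]
```

Request:
{"api": "move_arm", "payload": {"moves": [[-32,-21,0,0,0],[-32,-21,0,0,0],[-32,-21,0,0,0],[-32,-21,0,0,0],[-32,-21,0,0,0],[-32,-21,0,0,0],[-32,-21,0,0,0],[-32,-21,0,0,0],[-32,-21,0,0,0],[-32,-21,0,0,0],[-32,-21,0,0,0],[-32,-21,0,0,0]], "grip_force": 12}}

```text
clock: 1.3
eef_pos: [0.4849, 0.2266, 0.2225]
tool_rot: [-0.517, -3.099, 0.0]
force: [0.5, 0.9, -0.2]
width: 0.0876
finger_force: 0.0
```

Request:
{"api": "move_arm", "payload": {"moves": [[0,0,0,-8.2,0],[0,0,0,-8.2,0],[0,0,0,-8.2,0],[0,0,0,-8.2,0],[0,0,0,0,0],[0,0,0,0,0]]}}

```text
clock: 1.9
eef_pos: [0.4843, 0.2279, 0.2224]
tool_rot: [0.372, -3.119, 0.0]
force: [0.3, -0.1, 0.6]
width: 0.0876
finger_force: 0.0
```

```bash
cat >> h.py <<'E'
org=np.array([.40526,.07553]);yw=.24126
ex=np.array([np.cos(yw),np.sin(yw)]);ey=np.array([-ex[1],ex[0]])
def rep(rx,ry,rz):
    "shift in tool axes (mm) to bring grasp point to rack pose (mm)"
    s=env.observe();M=R.from_rotvec(s['tool_rot']).as_matrix()
    g=s['eef_pos']-env.grip_depth*M[:,2];p=g[:2]-org
    t=np.r_[org+rx/1e3*ex+ry/1e3*ey,rz/1e3]
    print('clock',s['clock'],'grasp rack',np.r_[p@ex,p@ey,g[2]]*1e3,'shift',(M.T@(t-g)*1e3).round(1),'yaw err deg',np.degrees(np.arctan2(M[:2,1]@ex,M[:2,1]@ey)).round(2),'F',s['force'].round(1),'w',s['width'])
    return M
E
python3 - <<'E'
from h import *
print(rep(113.9,127,86.1))
# predicted axis pixels for y=127 vs seen
w=lambda x,y,z:np.r_[org+x/1e3*ex+y/1e3*ey,z/1e3]
print((proj('top',[w(43.3,127,22.6),w(43.3-16.7,127,41.2),w(132.5,127,103),w(147.3,127,116.3)])-[160,145])*3.2)
cv2.imwrite('pics/top1.png',env.grab_frame('top')[:,:,::-1][100:320,120:420].repeat(2,0).repeat(2,1))
E
```

```text
clock 1.9 grasp rack [113.12017481 129.05262249 241.13144018] shift [ -0.9  -2.  155. ] yaw err deg 0.23 F [ 0.3 -0.1  0.6] w 0.08756337143952554
[[-9.71991729e-01 -2.35014732e-01 -3.94306297e-04]
 [-2.35014685e-01  9.71991806e-01 -1.61592662e-04]
 [ 4.21239146e-04 -6.43989605e-05 -9.99999909e-01]]
[[182.31997384 288.18346257]
 [183.58990733 312.06023053]
 [125.73564631 110.77744038]
 [115.59661614  79.04490443]]
```

View pics/top1.png

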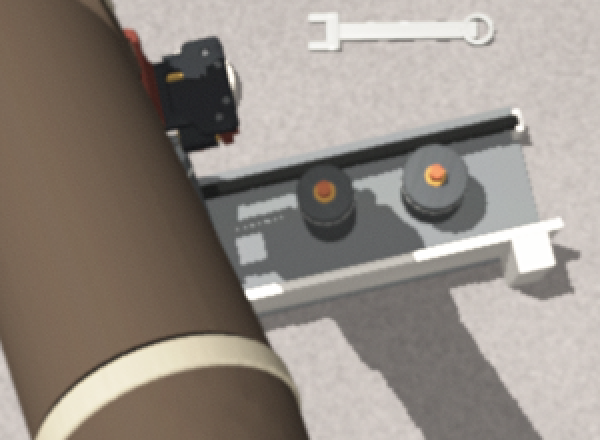

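The arm hides the receiver in the top view, but the twin (324,190) and the short receiver (436,175) are clear of the gripper. I'll descend astride the top end.

Request:
{"api": "move_arm", "payload": {"moves": [[-1,-3,30,0,0],[0,0,30,0,0],[0,0,30,0,0],[0,0,25,0,0],[0,0,20,0,0],[0,0,15,0,0],[0,0,5,0,0],[0,0,0,0,0],[0,0,0,0,0]]}}

```text
clock: 2.85
eef_pos: [0.4864, 0.2256, 0.0683]
tool_rot: [-0.377, 3.118, 0.0]
force: [0.3, 0.7, -0.3]
width: 0.0874
finger_force: 0.0
```

Run:
```python
from h import *
rep(113.9,126,86.1)
cv2.imwrite('pics/side2.png',cv2.resize(env.grab_frame('side')[:,:,::-1][130:410,60:360],None,fx=2,fy=2))
```

```text
clock 2.85 grasp rack [114.67689843 126.3623655   86.99374222] shift [ 0.8 -0.4  0.9] yaw err deg 0.02 F [ 0.3  0.7 -0.3] w 0.08741680454512435
```

View pics/side2.png

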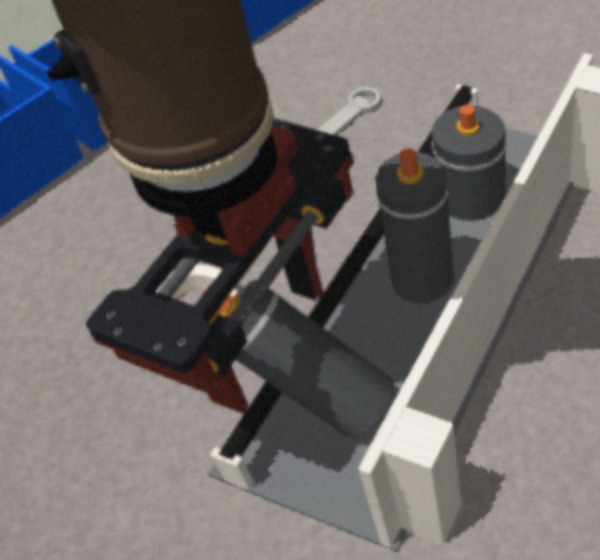

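The fingers straddle the receiver, with its top at about (265,305). Now I'll close lightly.

Request:
{"api": "move_arm", "payload": {"moves": [[0,0,0,0,0.5],[0,0,0,0,0.5],[0,0,0,0,0.5],[0,0,0,0,0.5],[0,0,0,0,0.5],[0,0,0,0,0.5],[0,0,0,0,0.5],[0,0,0,0,0.5]], "grip_force": 12}}

```text
clock: 3.7
eef_pos: [0.486, 0.2255, 0.0676]
tool_rot: [0.379, -3.119, -0.0]
force: [0.4, 0.6, -0.2]
width: 0.0506
finger_force: 11.7
```

Request:
{"api": "move_arm", "payload": {"moves": [[4.5,0,-3,0,0.5],[4.5,0,-2.5,0,0.5],[4.5,0,-2.2,0,0.5],[5,0,-2,0,0.5],[5,0,-1.7,0,0.5],[5,0,-1.6,0,0.5],[5,0,-1.2,0,0.5],[5,0,-1,0,0.5],[5,0,-0.6,0,0.5],[5,0,-0.5,0,0.5],[0,0,0,0,0.5]]}}

```text
clock: 4.8
eef_pos: [0.4383, 0.2137, 0.0841]
tool_rot: [0.379, -3.118, -0.0]
force: [1.4, 1.5, -4.3]
width: 0.0498
finger_force: 12.0
```

Run:
```python
from h import *
rep(35,126,99)
cv2.imwrite('pics/side3.png',cv2.resize(env.grab_frame('side')[:,:,::-1][130:410,60:360],None,fx=2,fy=2))
```

```text
clock 4.8 grasp rack [ 65.11583583 126.3027582  102.82633889] shift [30.1 -0.3  3.8] yaw err deg -0.03 F [ 1.4  1.5 -4.3] w 0.04975423619615215
```

View pics/side3.png

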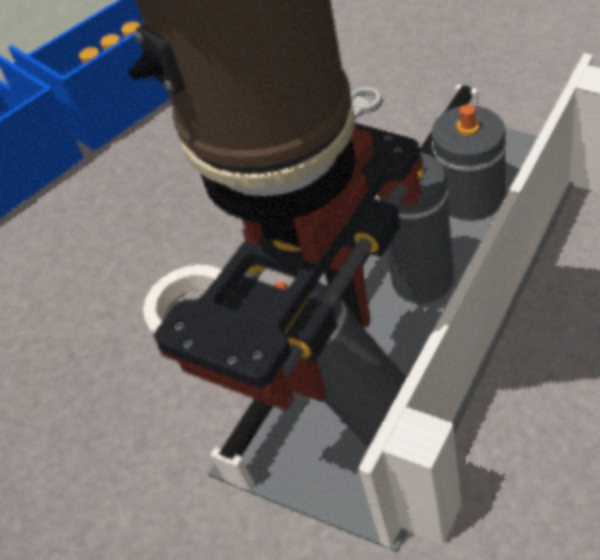

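The top end is raised. In the crop the cylinder runs from (335,330) to (375,440), steep and with its foot near the plate. I'll continue the arc with a lighter grip so it can pivot.

Request:
{"api": "move_arm", "payload": {"moves": [[4,0,0.5,0,0.5],[4,0,0.5,0,0.5],[4,0,0.5,0,0.5],[4,0,0.5,0,0.5],[4,0,0.5,0,0.5],[4,0,0.5,0,0.5],[4,0,0.5,0,0.5],[0,0,0,0,0.5],[0,0,0,0,0.5]], "grip_force": 6}}

```text
clock: 5.75
eef_pos: [0.4112, 0.2072, 0.0809]
tool_rot: [0.379, -3.118, -0.001]
force: [0.4, 0.3, 8.0]
width: 0.0499
finger_force: 6.0
```

Run:
```python
from h import *
rep(35,126,99)
cv2.imwrite('pics/side4.png',cv2.resize(env.grab_frame('side')[:,:,::-1][130:410,60:360],None,fx=2,fy=2))
```

```text
clock 5.75 grasp rack [ 37.25956843 126.44966913  99.6013199 ] shift [ 2.3 -0.4  0.6] yaw err deg -0.04 F [0.4 0.3 8. ] w 0.04989456457521731
```

View pics/side4.png

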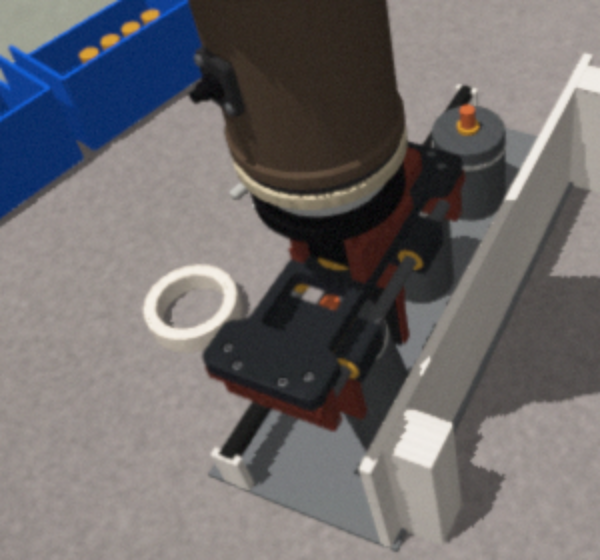

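Request:
{"api": "move_arm", "payload": {"moves": [[2,0,-0.5,0,0.5],[1,0,-0.5,0,0.5],[0,0,0,0,0.5],[0,0,0,0,0.35],[0,0,0,0,0.3],[0,0,0,0,0.2],[0,0,0,0,0.1],[0,0,0,0,0],[0,0,0,0,0],[0,0,0,0,0],[0,0,0,0,0]]}}

```text
clock: 6.9
eef_pos: [0.4088, 0.2064, 0.0815]
tool_rot: [-0.379, 3.119, 0.0]
force: [0.3, 0.0, 0.3]
width: 0.0875
finger_force: 0.0
```

Request:
{"api": "move_arm", "payload": {"moves": [[0,0,-10,0,0],[0,0,-20,0,0],[0,0,-30,0,0],[0,0,-35,0,0],[0,0,-35,0,0],[0,20,-30,0,0],[0,40,0,0,0],[0,40,0,0,0],[0,40,0,0,0],[0,40,0,0,0],[0,40,0,0,0],[0,20,0,0,0]]}}

```text
clock: 8.1
eef_pos: [0.3495, 0.4425, 0.242]
tool_rot: [0.384, -3.118, -0.002]
force: [-0.1, -0.7, 0.4]
width: 0.0877
finger_force: 0.0
```

Run:
```python
from h import *
rep(35,126,99)
a=cv2.resize(env.grab_frame('side')[:,:,::-1][150:410,100:400],(450,390));b=cv2.resize(env.grab_frame('top')[:,:,::-1][140:290,160:410],(350,210))
o=np.zeros((390,800,3),np.uint8);o[:,:450]=a;o[:210,450:]=b
cv2.imwrite('pics/end.png',o)
```

```text
clock 8.1 grasp rack [ 33.55585168 369.68521604 260.71207114] shift [  -0.5 -243.9  161.4] yaw err deg -0.22 F [-0.1 -0.7  0.4] w 0.08767491364721572
```

View pics/end.png

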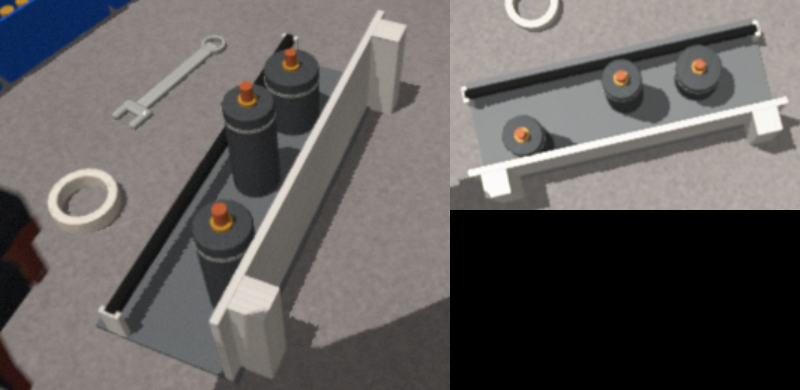

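The receiver now appears upright (stub tip at (219,207) in the side view and (521,132) in the top view), and the other two stand as before. I'll check the tip height, then hand in.

Run:
```python
from h import *
P,e=tri((521/1.4+160,131/1.4+140),(219/1.5+100,207/1.5+150));p=P[:2]-org
r=np.r_[p@ex,p@ey,P[2]]*1e3;print(r,e*1e3)
if r[2]>138 and 22<r[0]<60: print(env.hand_in())
```

```text
[  19.3932105  -218.45474022   -8.31669784] 492.48467068987105
```

Run:
```python
from h import *
P,e=tri((71/1.4+160,131/1.4+140),(219/1.5+100,207/1.5+150));p=P[:2]-org
r=np.r_[p@ex,p@ey,P[2]]*1e3;print(r,e*1e3)
if r[2]>136 and 22<r[0]<60: print(env.hand_in())
```

```text
[ 28.99049794 122.91093697 140.74139944] 0.8958337371839995
the job is handed in; nothing more can be done
None
```

The toppled receiver was standing upright between the plate and the bar when I handed the job in, with its stub tip measured 141 mm above the table and 29 mm from the plate. I raised it with a light pivoting grip rather than a pure push; the other two receivers look unmoved, the arm was clear at about 8 s, and no verdict was returned.

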